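Lever up the sagging stirrer base and shim it level

TASK

The stone base under the stirrer sags at the edge nearest the robot. With the pry bar laid over the fulcrum block, lever that edge up and leave the bar holding it there, slip the aluminium shim well under the raised edge, then take the bar out so that the base comes to rest level on the shim, and lay the bar flat on the table clear of the base and the block. Do not handle the base with the gripper, and leave the block, the base and the bystanders where they are.

Things in the scene. Friction and masses are not known exactly. Their poses are not given: they have to be found in the camera images.
- base_slab: Heavy loose pale stone slab, 180 (x) x 200 (y) x 30 mm, a blue stirrer fixed on top, about 1.3 kg in all. Own +x points away from the robot. Origin: 30 mm below the middle of the slab's underside (slab at own z 30 to 60). Far end on a black runner, full width, at own x = 75, bottom at own z = 0; near end on two pads. Starts tilted 0.069 rad down towards the robot; shimmed level, own z is vertical.
- slab_edge (a point): Middle of the lower line of the slab's robot-side edge (own x = -90 mm); axes as base_slab. 18.5 mm above the table at the start, 30 when level on the shim; about 6 N lifts it. Two worn pads stand 20 mm behind this edge at own y = -95 to -77 and 77 to 95 mm, bottoms at own z = 10 mm; between them the space under the slab is open back to the runner.
- fulcrum: Loose dark steel fulcrum block, 44 x 64 mm, 0.8 kg, already in place, with a rounded ridge over its centre (radius 8 mm, top 25 mm above the table, 58 mm long, parallel to the slab's edge within 0.04 rad). The ridge line is 42 to 49 mm in front of the slab's robot-side edge, 28 to 54 mm left (slab's +y) of its middle. Origin: centre of the underside.
- pry_bar: Steel pry bar 230 mm long (own x), 0.7 kg, flat underside. Origin: on the underside at the place to grip; centre of mass 10 mm nearer the handle. Shank 14 thick, 22 wide from x = 65 to -35 mm; weighted black handle 32 wide, 22 high from x = -35 to -85. Starts flat on the table at the left or right, tip away from the robot.
- bar_tip (a point): Blade tip (pry_bar own x = 145 mm), middle of its lower edge; axes as pry_bar. Blade 22 wide, 5 thick for the last 40 mm, then thicker on top. To go under the edge over the ridge the bar slopes 0.25 to 0.36 rad down to its tip. With 15 to 20 mm of blade under the slab and the ridge 60 to 65 mm from the tip, the heavy handle sinks to the table when let go and holds the edge 38 mm up.
- shim: Aluminium shim, 0.2 kg: plate 105 (own x) x 36 x 30 mm thick, with an upright grip fin on top, 36 mm long, 14 mm thick in own y, centre at own x = -32 mm, from z = 30 to 58 mm. Origin: centre of the underside. Starts flat on the table, nose (+x) away from the robot, on the other side from the bar. The 66 mm ahead of the fin can go under the slab, to the right of the bar.
- shim_nose (a point): Middle of the lower edge of the shim's nose (own x = +52.5 mm, the end away from the fin); axes as shim.
- jar: Bystander: white plastic jar, 104 mm wide, 127 mm tall.
- reagent: Bystander: white bottle with a blue cap, 164 mm tall.
- beaker: Bystander: glass beaker, 128 mm tall.
- carton: Bystander: small white carton, 85 mm tall.
- book: Bystander: notebook lying flat, 151 x 106 mm.
- clock: Bystander: bench timer, 68 mm square, 20 mm high.

How it is judged:
On the way, in this order (a step that is already met when the one before it is completed fails the run):
1. The pry bar, bearing on the fulcrum block and let go by the gripper, holds the slab's near edge raised (middle of the edge at least 33 mm above the table) (height (world z) of slab_edge above 0.033 m and contact force between pry_bar and fulcrum above 2 N and contact force between pry_bar and base_slab above 1 N and contact force between the fingers and pry_bar below 0.1 N), for 0.2 s.
2. With the bar still holding the edge up (over 32 mm), the shim's nose is at least 20 mm under the near edge, between the pads (x of shim_nose in the frame of base_slab above -0.07 m and y of shim_nose in the frame of base_slab between -0.085 and 0.06 m and height (world z) of shim_nose below 0.008 m and height (world z) of slab_edge above 0.032 m and contact force between pry_bar and base_slab above 0.5 N), for 0.2 s.
At the end, for the whole second after the job is handed in: Slab level within 0.02 rad, near edge 27.5 to 32.5 mm up, its weight on the shim, whose nose is 20 mm or more under the edge between the pads (slab y -85 to 60 mm); bar flat on the table, tip clear of the slab, touching neither slab nor block; block within 30 mm of its start; all at rest (x of shim_nose in the frame of base_slab above -0.07 m and y of shim_nose in the frame of base_slab between -0.085 and 0.06 m and angle between base_slab's own z axis and vertical below 0.02 rad and contact force between shim and base_slab above 1.5 N and height (world z) of slab_edge between 0.0275 and 0.0325 m and angle between shim's own z axis and vertical below 0.05 rad and (x of bar_tip in the frame of base_slab below -0.093 m or y of bar_tip in the frame of base_slab below -0.104 m or y of bar_tip in the frame of base_slab above 0.104 m) and contact force between pry_bar and base_slab below 0.05 N and contact force between pry_bar and fulcrum below 0.05 N and angle between pry_bar's own z axis and vertical below 0.06 rad and height (world z) of pry_bar below 0.006 m and distance of fulcrum from where it was at the start of the episode below 0.03 m and linear speed of each of base_slab, pry_bar, shim below 0.01 m/s).
It fails at once if The base is pushed or lifted with the gripper (over 5 N) (contact force between the arm and base_slab above 5 N).
It fails at once if The fingers push the base (over 5 N) (contact force between the fingers and base_slab above 5 N).
It fails at once if The base is shifted more than 40 mm (distance of base_slab from where it was at the start of the episode above 0.04 m).
It fails at once if A bystander is moved more than 30 mm (distance of any of jar, reagent, beaker, carton, book, clock from where it was at the start of the episode above 0.03 m).
It also fails if it takes over 64 s, if anything falls off the work surface, if the arm or the gripper's body presses on something with over 40 N, if the wrist force passes 120 N, or if a joint passes its speed limit or range.

ROBOT

A 6-joint arm with a two-finger parallel gripper is mounted at the origin on a cart in front of the work surface, level with it; the furniture and walls round the work are solid. World frame = base frame: x ahead of the robot, y to its left, z up, the work surface at z = 0. Lengths are in m, angles in rad, forces in N, time in s.
With the tool pointing down it reaches from about 0.25 to 0.725 m from the base axis. Payload 4 kg.
Tool frame: the origin (TCP) lies midway between the tips of the shut fingers; the grasp point (between the pads) lies bot.pinch_z behind it (bot.pinch_z is the distance from the TCP to the grasp point, in m); z points along the fingers, y is the line along which they close (so a half turn about z gives the same grasp; the last joint's range is limited). The gripper opens to 85 mm and grips with 20 to 120 N. Pads are 22 mm wide; open, the fingers measure 114 mm over their backs; the gripper's body (76 mm by 85 mm) begins 54 mm behind the grasp point. The pads swing forward as they close: fully open they stand 13 mm farther back than shut.
Start: joints at [1.14, 0.241, 0.005, 1.335, 0, 1.571], TCP at [0.209, 0.454, 0.231] pointing down, gripper open.
Joint ranges: [-2.72, 2.72], [-1.05, 1.87], [-1.09, 1.28], [-1.99, 2.15], [-1.42, 1.44], [-3.14, 3.14]. Speed limits (rad/s): [2.79, 2.79, 3.14, 3.14, 3.14, 3.14].

INTERFACE

Orientations are given as a unit quaternion [x, y, z, w].
In Python, from workcell import bot gives the robot as it stands.
- The arm moves only by the tool jog_arm, called after "Request:" by a JSON object that holds its "op" and its "data". Schema: {"type":"object","properties":{"moves":{"type":"array","items":{"type":"array","prefixItems":[{"type":"array","items":{"type":"number"},"minItems":3,"maxItems":3},{"type":"array","items":{"type":"number"},"minItems":3,"maxItems":3},{"type":"number"}],"minItems":3,"maxItems":3},"minItems":1,"maxItems":10},"only":{"type":"string"},"quiet":{"type":"boolean"},"lines":{"type":"string"}},"required":["moves"],"additionalProperties":false}. moves is a list of rows, 1 to 10 of them, each written [[rx, ry, rz], [dx, dy, dz], opening]: a rotation vector rx, ry, rz in rad, then dx, dy, dz in units of 50 mm, then the finger opening in m; each row is the pose to reach, as a shift and turn from the pose commanded when the call began, along the tool's axes at that moment; what a row does not reach only later rows make up. A row lasts 1/8 s, in which the tool goes at most 0.0625 m and 0.188 rad, less where a joint would pass 70% of its speed; a pose out of reach is approached as far as the arm can. The fingers move at their own pace and stop on an object; the grip force is fixed at half the most. Time passes only in rows, so rows that do not move let the fingers close. The tool returns the time, the measured TCP pose, the force, the opening and the grip force at its end. only (a regular expression) keeps the lines of the reply that match it, lines (a string "A,B") keeps lines A to B, and quiet returns only ok. Input that does not fit is refused with a message, and nothing moves.
- bot.get_obs(): the state, without advancing time (a new reading comes with each control period).
- bot.camera(name): name is "side" or "top" or "wrist"; returns the picture (420x560x3 uint8, red, green, blue); there is no depth.
- bot.calibration(name): a dict with "mtx" (3x3 intrinsics, pixels), "k1" (the pictures are not rectified: a ray, as slopes to the right and down, at radius r is drawn at 1 + k1 r^2 times it, then the intrinsics apply), "R" (3x3) and "t" (3): a world point X has camera coordinates R X + t. Camera axes: x right, y down, z forward; pixel columns grow to the right and rows downward; lengths in m; the calibration is good to about 2 mm. A picture is of the moment at which its call begins: read the wrist's pose just before it. calibration takes no time and is no camera call; for the wrist camera it gives the pose at the moment of the call.
- bot.job_done(): hands the job in; it is judged then, once.
The state is a dict: "clock": time; "joint_pos": joint angles; "joint_vel": joint speeds; "tau": joint torques, N m; "eef_pos": TCP position; "tool_rot": TCP orientation; "ft_force": force on the tool from outside, world axes, zero at the start; "ft_torque": the same for the moment, N m; "grip_width": finger opening in m; "grasp_force": force on a finger pad.
Only numpy, scipy, OpenCV 4.12 (cv2) and the standard library are available. Lean on these libraries where they do the work, as an engineer would, in place of code of your own. Each camera call takes 0.05 s, during which the arm holds its last target. There are 200 camera calls.

## Working session

There is one attempt and no reset: what is moved stays moved. The work goes in short steps, Python scripts to look and compute and a tool call to move; the robot and the scene stay as the last step left them, time stands still between calls to the robot, and variables do not carry over. Pictures are saved under pics/ and viewed, at most 10 in all, crops included, and the job is handed in when it is done.

```bash
mkdir -p pics; ls; python3 - <<'E'
from workcell import bot
import cv2,numpy as np
print(bot.pinch_z); o=bot.get_obs(); print(o)
for n in["top","side"]:
    im=bot.camera(n); c=bot.calibration(n); print(n,c)
    cv2.imwrite(f"pics/{n}0.png",cv2.resize(im[:,:,::-1],None,fx=1.42,fy=1.42,interpolation=cv2.INTER_CUBIC))
    np.save(f"pics/{n}0.npy",im)
E
```

```text
pics
workcell.py
0.0187
{'clock': 0.0, 'joint_pos': array([1.14001023e+00, 2.41423206e-01, 3.68826339e-03, 1.33519893e+00,
       1.83605360e-05, 1.57078885e+00]), 'joint_vel': array([ 7.15017906e-05, -1.02999311e-03,  1.24071562e-04,  1.89581944e-03,
       -8.85621289e-04,  1.42786879e-03]), 'tau': array([-1.36408751e-03, -3.72320795e+01,  2.52407295e+01,  1.68947247e-02,
       -8.53254005e-05,  1.18863400e-05]), 'eef_pos': array([0.20851623, 0.45373085, 0.23039413]), 'tool_rot': array([ 2.13727649e-01,  9.76892701e-01, -1.04211495e-03, -2.37402748e-04]), 'ft_force': array([-0.57857871, -0.28504838,  0.17721362]), 'ft_torque': array([0.01699568, 0.01412977, 0.02307755]), 'grasp_force': 0.0, 'grip_width': 0.08529920786396133}
top {'mtx': array([[479.38875485,   0.        , 288.54086034],
       [  0.        , 479.38875485, 209.89576332],
       [  0.        ,   0.        ,   1.        ]]), 'k1': -0.051209511919326295, 'R': array([[-0.0075476 , -0.99995105,  0.00639749],
       [-0.9867074 ,  0.00640876, -0.16238053],
       [ 0.16233158, -0.00753803, -0.98670747]]), 't': array([0.02768065, 0.55956827, 1.39677253])}
side {'mtx': array([[471.27829825,   0.        , 273.37916098],
       [  0.        , 471.27829825, 204.6610159 ],
       [  0.        ,   0.        ,   1.        ]]), 'k1': -0.08030620863388098, 'R': array([[ 0.94491234, -0.32712229, -0.01147486],
       [-0.19830835, -0.5442312 , -0.81516023],
       [ 0.26041211,  0.77253052, -0.57912186]]), 't': array([-0.52003903,  0.16932514,  1.58619463])}
```

View pics/top0.png

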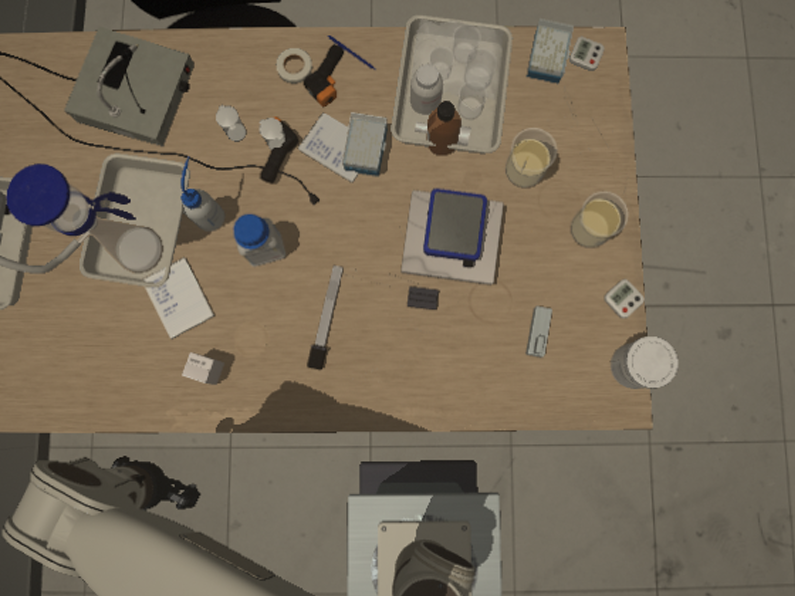

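View pics/side0.png

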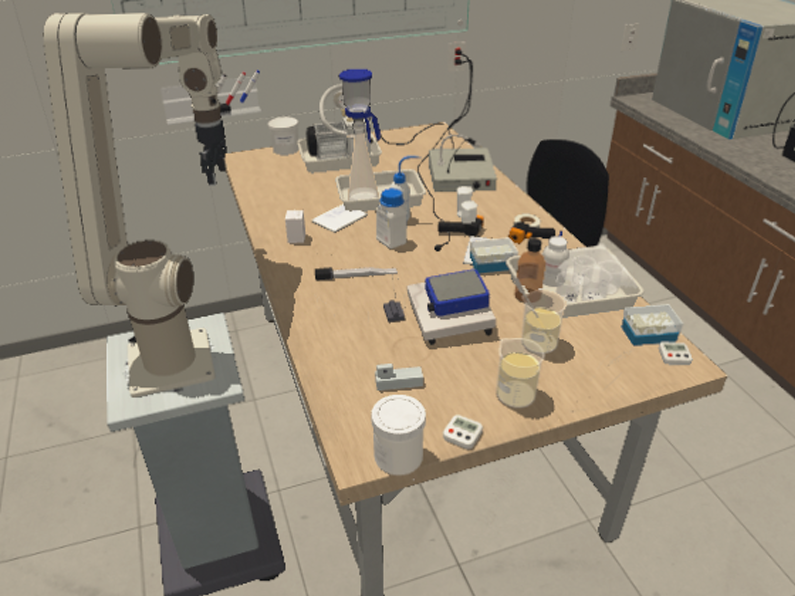

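The top view shows the bar at the left (column 328, rows 267–366, handle near the robot). The fulcrum is at (423,298), the slab at (453,237) and the shim at (540,330) with its fin near the robot. I'll enlarge this area.

```bash
cat > h.py <<'E'
import numpy as np,cv2
from workcell import bot
from scipy.spatial.transform import Rotation as Rn
def unproj(c,uv,z):
    """pixels -> world at height z"""
    uv=np.atleast_2d(np.float64(uv))
    n=cv2.undistortPoints(uv[:,None],c["mtx"],np.array([c["k1"],0,0,0]))[:,0]
    d=np.c_[n,np.ones(len(n))]@c["R"]; o=-c["R"].T@c["t"]
    return o+d*((z-o[2])/d[:,2])[:,None]
def proj(c,X):
    return cv2.projectPoints(np.float64(X).reshape(-1,1,3),cv2.Rodrigues(c["R"])[0],c["t"],c["mtx"],np.array([c["k1"],0,0,0]))[0][:,0]
def goto(p,yaw,tilt=0.0):
    """tool-axis move (rotvec, shift) from the present pose to TCP p; tool x axis horizontally along yaw
    (closing axis across it), tool pitched by tilt about its y (bar nose-down positive)"""
    o=bot.get_obs(); R0=Rn.from_quat(o["tool_rot"])
    x=np.array([np.cos(yaw)*np.cos(tilt),np.sin(yaw)*np.cos(tilt),-np.sin(tilt)])
    z=np.array([-np.cos(yaw)*np.sin(tilt),-np.sin(yaw)*np.sin(tilt),-np.cos(tilt)])
    best=min((np.c_[s*x,np.cross(z,s*x),z] for s in(1,-1)),key=lambda M:(R0.inv()*Rn.from_matrix(M)).magnitude())
    r=(R0.inv()*Rn.from_matrix(best)).as_rotvec()
    d=R0.inv().apply(np.array(p)-o["eef_pos"])
    print("rot",r.round(4),"d",d.round(4),"dist",np.linalg.norm(d).round(3)); return r,d
E
python3 - <<'E'
import numpy as np,cv2
im=np.load("pics/top0.npy")[125:265,215:400]
cv2.imwrite("pics/c1.png",cv2.resize(im[:,:,::-1],None,fx=4,fy=4,interpolation=cv2.INTER_CUBIC))
E
```

```text
(no output)
```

View pics/c1.png

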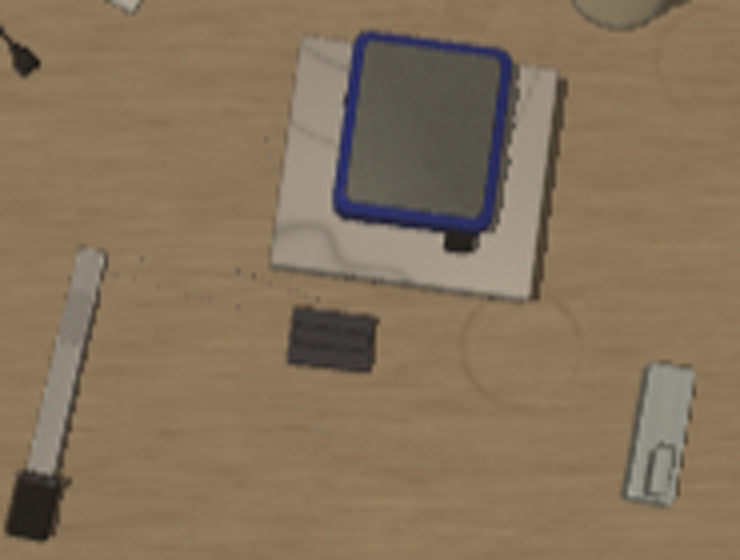

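The enlarged crop shows:
- **Slab:** top corners at (272,266), (530,299), (303,37) and (557,68).
- **Block:** ridge centre at about (333,339).
- **Bar:** tip at (91,247), handle end at (27,538).
- **Shim:** plate from the nose at (672,364) to the tail at (647,501).

```bash
python3 - <<'E'
from h import *
c=bot.calibration("top")
P=lambda x,y,z: unproj(c,[(x+.5)/4-.5+215,(y+.5)/4-.5+125],z)[0]
for n,a in dict(NL=(272,266,.0485),NR=(530,299,.0485),FL=(303,37,.061),FR=(557,68,.061),rc=(333,339,.022),bl=(291,309,.017),br=(377,318,.017),nl=(288,364,.017),nr=(373,373,.017),tip=(91,247,.004),hf=(43,475,.018),he=(27,538,.02),
 sn1=(651,362,.03),sn2=(694,366,.03),st1=(623,497,.03),st2=(671,505,.03),fin1=(667,443,.058),fin2=(654,495,.058)).items(): print(n,P(*a).round(4))
d=P(91,247,.004)-P(27,538,.02); print(np.arctan2(d[1],d[0]),np.linalg.norm(d[:2]))
E
```

```text
NL [0.6169 0.0412 0.0485]
NR [ 0.5903 -0.1533  0.0485]
FL [0.793  0.0165 0.061 ]
FR [ 0.7674 -0.1774  0.061 ]
rc [ 0.5651 -0.005   0.022 ]
bl [0.5895 0.0269 0.017 ]
br [ 0.582  -0.0392  0.017 ]
nl [0.5467 0.0295 0.017 ]
nr [ 0.5393 -0.0355  0.017 ]
tip [0.6421 0.1826 0.004 ]
hf [0.4626 0.2159 0.018 ]
he [0.4149 0.2271 0.02  ]
sn1 [ 0.5444 -0.2468  0.03  ]
sn2 [ 0.5411 -0.2796  0.03  ]
st1 [ 0.4418 -0.2218  0.03  ]
st2 [ 0.4355 -0.2579  0.03  ]
fin1 [ 0.4793 -0.251   0.058 ]
fin2 [ 0.4408 -0.2399  0.058 ]
-0.19351559733070067 0.2314698462597515
```

```bash
python3 - <<'E'
from h import *
goto([0.48,0.10,0.26],-0.15)
E
```

```text
rot [-0.0019 -0.0003 -0.2808] d [-0.3944 -0.2082 -0.0291] dist 0.447
```

Units first: shifts go in units of 50 mm. So -0.394 m is -7.88, -0.029 m is -0.58.

Request:
{"op": "jog_arm", "data": {"moves": [[[0,0,-0.1],[-1.2,-0.6,-0.4],0.085],[[0,0,-0.2],[-2.2,-1.16,-0.58],0.085],[[0,0,-0.281],[-7.88,-4.16,-0.58],0.085],[[0,0,-0.281],[-7.88,-4.16,-0.58],0.085],[[0,0,-0.281],[-7.88,-4.16,-0.58],0.085],[[0,0,-0.281],[-7.88,-4.16,-0.58],0.085],[[0,0,-0.281],[-7.88,-4.16,-0.58],0.085],[[0,0,-0.281],[-7.88,-4.16,-0.58],0.085],[[0,0,-0.281],[-7.88,-4.16,-0.58],0.085]]}}

```text
clock: 1.23
eef_pos: [0.4798, 0.1003, 0.2597]
tool_rot: [0.076, 0.997, -0.0, -0.001]
ft_force: [-0.5, -0.6, -0.1]
grip_width: 0.0849
grasp_force: 0.0
```

```bash
python3 - <<'E'
from h import *
import pickle
c=bot.calibration("wrist"); im=bot.camera("wrist"); print(c["R"],-c["R"].T@c["t"],bot.get_obs()["eef_pos"])
pickle.dump((c,im),open("pics/w1.pkl","wb"))
cv2.imwrite("pics/w1.png",cv2.resize(im[:,:,::-1],None,fx=1.42,fy=1.42,interpolation=cv2.INTER_CUBIC))
E
```

```text
[[ 1.50757393e-01  9.88570629e-01  5.66329880e-04]
 [ 9.52157184e-01 -1.45358333e-01  2.68826436e-01]
 [ 2.65836239e-01 -3.99883374e-02 -9.63188469e-01]] [0.4112579  0.11054565 0.40214925] [0.47930201 0.10114847 0.25986244]
```

View pics/w1.png

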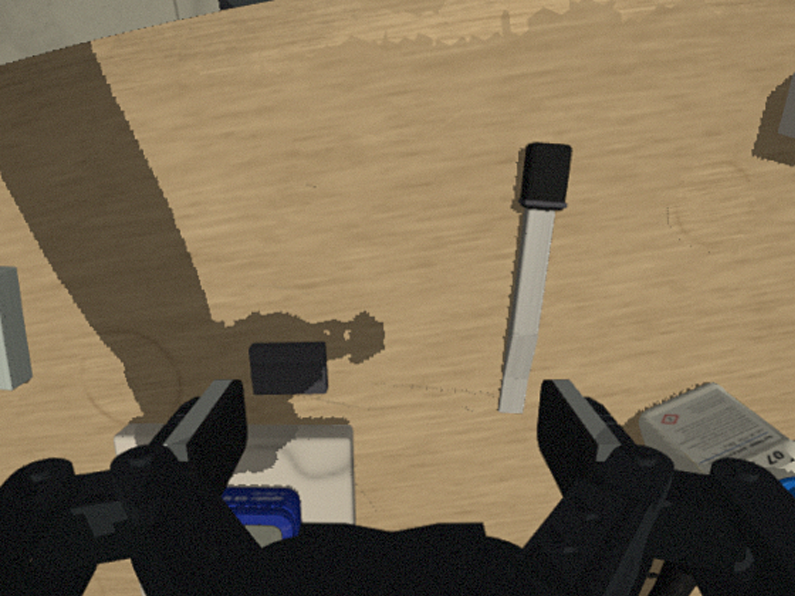

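The wrist view shows the bar on the right, with its tip at (511,412) and handle end at (548,143). The block is at (288,368), with the slab's near edge just below it at about row 430. I'll enlarge the block and edge.

```bash
python3 - <<'E'
import pickle,cv2
c,im=pickle.load(open("pics/w1.pkl","rb"))
a=cv2.resize(im[230:340,75:255,::-1],None,fx=4,fy=4,interpolation=cv2.INTER_CUBIC)
cv2.imwrite("pics/c2.png",cv2.convertScaleAbs(a,alpha=1.3,beta=10))
E
```

```text
(no output)
```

View pics/c2.png

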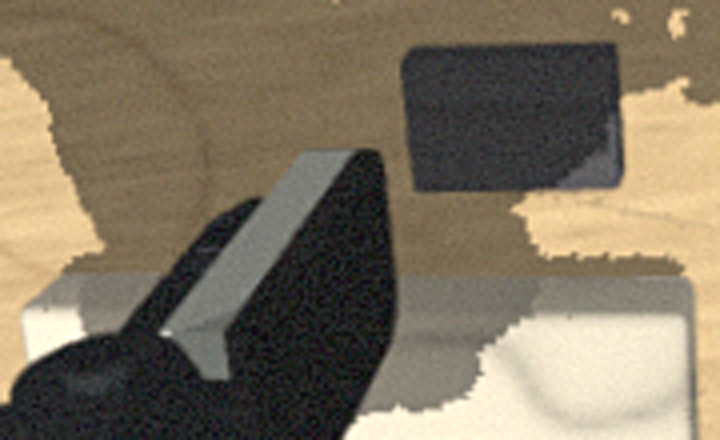

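```bash
python3 - <<'E'
from h import *; import pickle
c,im=pickle.load(open("pics/w1.pkl","rb"))
P=lambda x,y,z: unproj(c,[(x+.5)/4-.5+75,(y+.5)/4-.5+230],z)[0]
Q=lambda x,y,z: unproj(c,[(x+.5)/1.42-.5,(y+.5)/1.42-.5],z)[0]
for n,a in dict(loR=(690,278,.0185),loM=(400,277,.0185),upR=(686,315,.0485),upL=(25,308,.0485),n0=(405,46,0),n1=(615,43,0),f0=(414,189,.017),f1=(622,187,.017),f0b=(414,189,.01),f1b=(622,187,.01)).items(): print(n,P(*a).round(4))
for n,a in dict(tip=(511,412,.004),mid=(528,310,.014),hf=(541,206,.02),he=(549,143,.022)).items(): print(n,Q(*a).round(4))
E
```

```text
loR [0.621  0.0435 0.0185]
loM [ 0.608  -0.0452  0.0185]
upR [0.6161 0.0455 0.0485]
upL [ 0.5881 -0.1474  0.0485]
n0 [ 0.5402 -0.0324  0.    ]
n1 [0.5487 0.0316 0.    ]
f0 [ 0.5801 -0.0344  0.017 ]
f1 [0.5885 0.0283 0.017 ]
f0b [ 0.5831 -0.037   0.01  ]
f1b [0.5917 0.0268 0.01  ]
tip [0.6382 0.1837 0.004 ]
mid [0.5423 0.2033 0.014 ]
hf [0.4592 0.2185 0.02  ]
he [0.4136 0.2279 0.022 ]
```

```bash
python3 - <<'E'
from h import *
goto([0.4977,0.211,0.06],-0.19); goto([0.4977,0.211,0.003],-0.19)
E
```

```text
rot [ 0.     -0.0016  0.0401] d [-0.0021  0.1114  0.1999] dist 0.229
rot [ 0.     -0.0016  0.0401] d [-0.0022  0.1113  0.2569] dist 0.28
```

Converted, 0.04 m is 0.8, 0.2569 m is 5.138.

Request:
{"op": "jog_arm", "data": {"moves": [[[0,-0.002,0.04],[-0.04,1.1,0.2],0.06],[[0,-0.002,0.04],[-0.04,2.226,0.8],0.06],[[0,-0.002,0.04],[-0.04,2.226,2],0.06],[[0,-0.002,0.04],[-0.04,2.226,3.2],0.06],[[0,-0.002,0.04],[-0.04,2.226,4.2],0.06],[[0,-0.002,0.04],[-0.04,2.226,4.8],0.06],[[0,-0.002,0.04],[-0.04,2.226,5.138],0.06],[[0,-0.002,0.04],[-0.04,2.226,5.138],0.06]]}}

```text
clock: 2.28
eef_pos: [0.4959, 0.2116, 0.0021]
tool_rot: [0.093, 0.996, -0.001, -0.001]
ft_force: [-0.1, 0.2, -0.2]
grip_width: 0.0603
grasp_force: 0.0
```

Request:
{"op": "jog_arm", "data": {"moves": [[[0,0,0],[0,0,0],0],[[0,0,0],[0,0,0],0],[[0,0,0],[0,0,0],0],[[0,0,0],[0,0,0],0],[[0,0,0],[0,0,0],0],[[0,0,0],[0,0,0],0]]}}

```text
clock: 3.02
eef_pos: [0.4996, 0.2118, 0.0052]
tool_rot: [0.095, 0.996, 0.002, 0.002]
ft_force: [-2.2, 2.4, 5.5]
grip_width: 0.02
grasp_force: 59.8
```

Request:
{"op": "jog_arm", "data": {"moves": [[[0,0,0],[0,0,-0.8],0],[[0,0,0],[0,0,-2],0],[[0,0,0],[0,0,-2.4],0],[[0,0,0],[0,0,-2.4],0]]}}

```text
clock: 3.52
eef_pos: [0.499, 0.2106, 0.1245]
tool_rot: [0.095, 0.995, 0.0, 0.002]
ft_force: [0.0, 0.1, -7.6]
grip_width: 0.02
grasp_force: 61.0
```

```bash
cat >> h.py <<'E'
OFF=np.array([-0.002,0,0.0045])  # bar origin in the tool frame, tool x taken along the bar (sign fixed in bar())
def bar(fwd,up,th,yaw=-0.13,ridge=(.5655,-.004)):
    """tool move putting bar tip fwd m (horizontal) past the ridge, underside up m above tangent"""
    c,s,t=np.cos(yaw),np.sin(yaw),np.tan(th)
    zt=.017+8e-3*np.cos(th)+up-(fwd-8e-3*np.sin(th))*t
    xb=np.array([c*np.cos(th),s*np.cos(th),-np.sin(th)]); zb=np.array([c*np.sin(th),s*np.sin(th),np.cos(th)])
    tip=np.array([ridge[0]+fwd*c,ridge[1]+fwd*s,zt])
    p=tip-.145*xb-OFF[0]*xb+OFF[2]*zb
    print("tip",tip.round(4),"tcp",p.round(4)); return goto(p,yaw,th)
E
python3 - <<'E'
from h import *
o=bot.get_obs();print(Rn.from_quat(o["tool_rot"]).as_matrix().round(3),o["ft_force"],o["ft_torque"])
bar(-.03,.03,.33)
E
```

```text
[[-0.982  0.189  0.004]
 [ 0.189  0.982  0.   ]
 [-0.004  0.001 -1.   ]] [ 0.03783845  0.13748148 -7.58837482] [ 0.00367777 -0.03453368 -0.01887273]
tip [ 5.358e-01 -1.000e-04  6.570e-02] tcp [0.4031 0.0172 0.1163]
rot [ 0.0109  0.3342 -0.0594] d [ 0.0577 -0.208   0.0077] dist 0.216
```

Converted, -0.208 m is -4.16, -0.156 m is -3.12.

Request:
{"op": "jog_arm", "data": {"moves": [[[0.003,0.08,-0.015],[0.3,-1.04,0],0],[[0.006,0.17,-0.03],[0.6,-2.08,0],0],[[0.009,0.25,-0.045],[0.9,-3.12,0.08],0],[[0.011,0.334,-0.059],[1.154,-4.16,0.154],0],[[0.011,0.334,-0.059],[1.154,-4.16,0.154],0],[[0.011,0.334,-0.059],[1.154,-4.16,0.154],0]]}}

```text
clock: 4.28
eef_pos: [0.4019, 0.017, 0.114]
tool_rot: [0.065, 0.984, 0.01, -0.166]
ft_force: [-0.6, 0.7, -7.1]
grip_width: 0.02
grasp_force: 61.5
```

```bash
python3 - <<'E'
from h import *; import pickle
for n in["wrist","side","top"]:
    c=bot.calibration(n); im=bot.camera(n); pickle.dump((c,im),open(f"pics/{n}2.pkl","wb"))
    if n=="wrist": a=im
    if n=="side": b=im[100:310,200:400]
    if n=="top": d=im[100:310,200:400]
o=bot.get_obs(); print(o["eef_pos"]); 
r=lambda x,w,h: cv2.resize(x[:,:,::-1],(w,h),interpolation=cv2.INTER_CUBIC)
cv2.imwrite("pics/m2.png",np.hstack([r(b,400,420),r(d,400,420)]))
bar(-.03,.03,.33)
E
```

```text
[0.40241944 0.01797514 0.1151741 ]
tip [ 5.358e-01 -1.000e-04  6.570e-02] tcp [0.4031 0.0172 0.1163]
rot [-0.0015 -0.0021  0.0011] d [-0.0003 -0.0007 -0.0013] dist 0.002
```

View pics/m2.png

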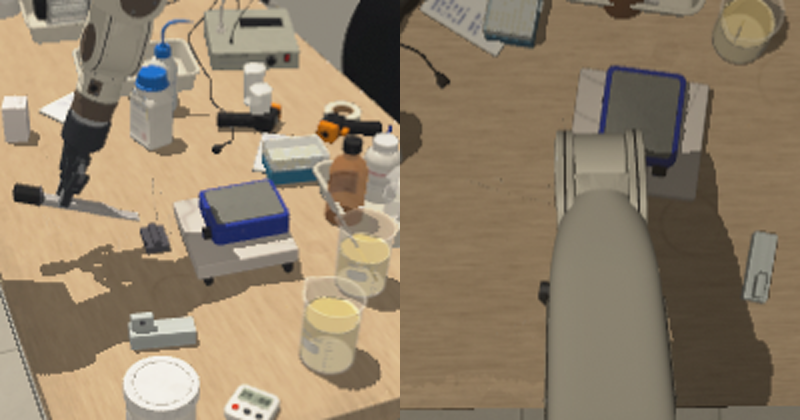

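The side view, in the left panel, shows the bar held nose-down with its tip at (138,216), just short of the block at (155,238). The handle end is at (14,192). I'll compare these with where the model puts them.

```bash
python3 - <<'E'
from h import *; import pickle
o=bot.get_obs(); R=Rn.from_quat(o["tool_rot"]).as_matrix(); xb=-R[:,0]; zb=-R[:,2]; yb=R[:,1]
og=o["eef_pos"]+OFF[0]*xb-OFF[2]*zb
c=bot.calibration("side")
f=lambda X:((proj(c,X)-[200,100]+.5)*2-.5).round(1).tolist()
print("tipmid/±y",f(og+.145*xb+.0025*zb),f(og+.145*xb+.011*yb),f(og+.145*xb-.011*yb), "handle end top",f(og-.085*xb+.022*zb+.016*yb),f(og-.085*xb+.022*zb-.016*yb),f(og-.085*xb-.016*yb))
print("ridge",f([[.5655,-.004,.025],[.5655+.029*.12,-.004+.029,.025],[.5655-.029*.12,-.004-.029,.025]]))
cw,im=pickle.load(open("pics/wrist2.pkl","rb"))
g=lambda X:proj(cw,X).round(1).tolist()
print("wrist handle end",g([og-.085*xb+.022*zb+.016*yb,og-.085*xb+.022*zb-.016*yb,og-.035*xb+.022*zb+.016*yb,og-.035*xb+.022*zb-.016*yb]))
s=im[90:330,180:380]
cv2.imwrite("pics/w2.png",np.hstack([cv2.resize(s[:,:,::-1],None,fx=2,fy=2,interpolation=cv2.INTER_CUBIC),cv2.resize(pickle.load(open("pics/side2.pkl","rb"))[1][180:240,200:300,::-1],(400,240),interpolation=cv2.INTER_CUBIC).repeat(1,0) if 0 else cv2.copyMakeBorder(cv2.resize(pickle.load(open("pics/side2.pkl","rb"))[1][180:240,200:300,::-1],(400,240),interpolation=cv2.INTER_CUBIC),0,240,0,0,cv2.BORDER_CONSTANT)]))
E
```

```text
tipmid/±y [[139.0, 214.5]] [[137.4, 212.1]] [[139.8, 219.1]] handle end top [[15.6, 180.6]] [[17.3, 190.8]] [[14.2, 201.5]]
ridge [[155.7, 231.2], [152.2, 222.0], [159.2, 240.7]]
wrist handle end [[326.9, 59.7], [230.1, 59.8], [322.7, 205.9], [234.5, 206.2]]
```

View pics/w2.png

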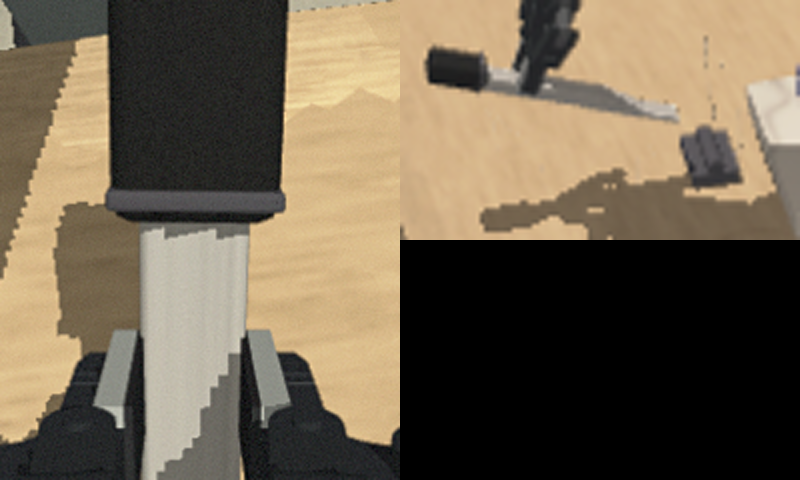

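```bash
sed -i 's/OFF=np.array(\[-0.002/OFF=np.array([-0.0035/' h.py; python3 - <<'E'
from h import *
bar(-.03,.005,.33);bar(.03,.003,.33);bar(.061,.002,.33)
E
```

```text
tip [ 5.358e-01 -1.000e-04  4.070e-02] tcp [0.4045 0.0171 0.0908]
rot [-0.0015 -0.0021  0.0011] d [-0.01   -0.0006  0.0223] dist 0.024
tip [ 0.5952 -0.0079  0.0182] tcp [0.464  0.0093 0.0683]
rot [-0.0015 -0.0021  0.0011] d [-0.074  -0.0007  0.0241] dist 0.078
tip [ 0.626  -0.0119  0.0066] tcp [0.4947 0.0053 0.0567]
rot [-0.0015 -0.0021  0.0011] d [-0.1071 -0.0007  0.0249] dist 0.11
```

Converted, -0.074 m is -1.48, -0.05 m is -1.

Request:
{"op": "jog_arm", "data": {"moves": [[[0,-0.002,0.001],[-0.2,0,0.44],0],[[0,-0.002,0.001],[-1,0,0.47],0],[[0,-0.002,0.001],[-1.48,0,0.48],0],[[0,-0.002,0.001],[-1.48,0,0.48],0]]}}

```text
clock: 4.92
eef_pos: [0.4656, 0.01, 0.0678]
tool_rot: [0.064, 0.984, 0.01, -0.163]
ft_force: [0.4, -0.4, -7.2]
grip_width: 0.0203
grasp_force: 61.4
```

Request:
{"op": "jog_arm", "data": {"moves": [[[0,0,0],[-0.34,0,0.008],0],[[0,0,0],[-0.66,0,0.016],0],[[0,0,0],[-0.66,0,0.016],0]]}}

```text
clock: 5.3
eef_pos: [0.4949, 0.0058, 0.057]
tool_rot: [0.064, 0.984, 0.01, -0.164]
ft_force: [0.1, 0.1, -6.7]
grip_width: 0.0198
grasp_force: 61.4
```

```bash
python3 - <<'E'
from h import *; import pickle
c=bot.calibration("side"); im=bot.camera("side"); pickle.dump((c,im),open("pics/side3.pkl","wb"))
o=bot.get_obs();print(o["ft_force"]); bar(.061,.002,.33)
cv2.imwrite("pics/s3.png",cv2.resize(im[170:250,200:330,::-1],None,fx=6,fy=6,interpolation=cv2.INTER_CUBIC))
E
```

```text
[ 0.24047457 -0.10848713 -6.62201089]
tip [ 0.626  -0.0119  0.0066] tcp [0.4947 0.0053 0.0567]
rot [-0.0015 -0.0012 -0.0002] d [-0.0008 -0.0005  0.0004] dist 0.001
```

View pics/s3.png

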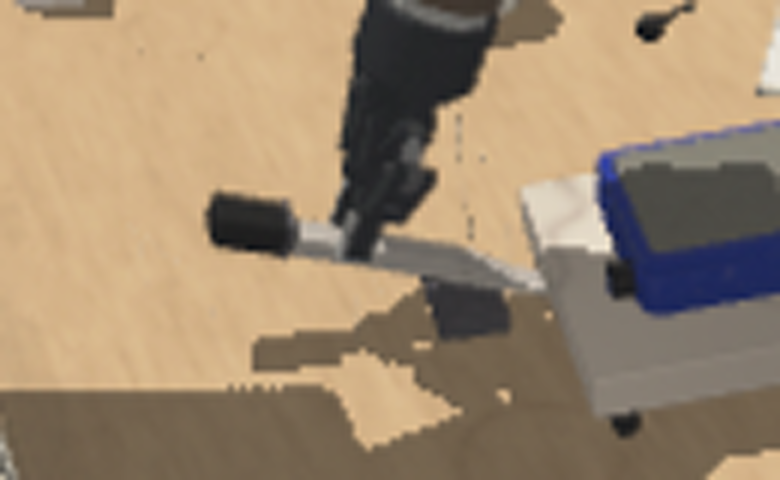

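The side view shows the bar over the block with its tip at (545,288), reaching in under the slab's near face. There's no contact force yet. Next I'll work out the levering motion.

```bash
python3 - <<'E'
from h import *
for f,t in[(.062,.33),(.063,.2),(.064,.1),(.065,0),(.065,-.07),(.065,-.12)]: bar(f,0,t)
E
```

```text
tip [ 0.627  -0.012   0.0042] tcp [0.4957 0.0051 0.0543]
rot [-0.0015 -0.0012 -0.0002] d [-0.0026 -0.0005  0.0023] dist 0.003
tip [ 0.628  -0.0122  0.0124] tcp [0.4913 0.0057 0.0449]
rot [-1.500e-03 -1.312e-01 -1.000e-04] d [-0.0015 -0.0004  0.0126] dist 0.013
tip [ 0.629  -0.0123  0.0186] tcp [0.4898 0.0059 0.0372]
rot [-0.0015 -0.2312 -0.    ] d [-0.0025 -0.0004  0.0204] dist 0.021
tip [ 0.63   -0.0124  0.025 ] tcp [0.4896 0.0059 0.0295]
rot [-1.500e-03 -3.312e-01  1.000e-04] d [-0.0049 -0.0004  0.0277] dist 0.028
tip [ 0.63   -0.0124  0.0296] tcp [0.4897 0.0059 0.0242]
rot [-1.500e-03 -4.012e-01  1.000e-04] d [-0.0066 -0.0004  0.0328] dist 0.033
tip [ 0.63   -0.0124  0.0329] tcp [0.4901 0.0059 0.0204]
rot [-1.500e-03 -4.512e-01  1.000e-04] d [-0.0083 -0.0004  0.0362] dist 0.037
```

Request:
{"op": "jog_arm", "data": {"moves": [[[0,0,0],[-0.052,0,0.046],0],[[0,-0.065,0],[-0.04,0,0.15],0],[[0,-0.13,0],[-0.03,0,0.252],0],[[0,-0.18,0],[-0.04,0,0.33],0],[[0,-0.231,0],[-0.05,0,0.408],0],[[0,-0.231,0],[-0.05,0,0.408],0]]}}

```text
clock: 6.1
eef_pos: [0.49, 0.0058, 0.0382]
tool_rot: [0.065, 0.997, 0.003, -0.049]
ft_force: [2.1, -0.7, -5.0]
grip_width: 0.0198
grasp_force: 61.7
```

```bash
python3 - <<'E'
from h import *
for f,t in[(.065,0),(.065,-.07),(.065,-.12)]: bar(f,0,t)
E
```

```text
tip [ 0.63   -0.0124  0.025 ] tcp [0.4896 0.0059 0.0295]
rot [-0.0012 -0.0979 -0.0006] d [-0.0004  0.0001  0.0087] dist 0.009
tip [ 0.63   -0.0124  0.0296] tcp [0.4897 0.0059 0.0242]
rot [-0.0012 -0.1679 -0.0006] d [-0.001   0.0001  0.014 ] dist 0.014
tip [ 0.63   -0.0124  0.0329] tcp [0.4901 0.0059 0.0204]
rot [-0.0012 -0.2179 -0.0006] d [-0.0018  0.0001  0.0177] dist 0.018
```

Converted, 0.0177 m is 0.354, 0.016 m is 0.32.

Request:
{"op": "jog_arm", "data": {"moves": [[[0,-0.05,0],[-0.004,0,0.09],0],[[0,-0.1,0],[-0.008,0,0.18],0],[[0,-0.135,0],[-0.014,0,0.23],0],[[0,-0.168,0],[-0.02,0,0.28],0],[[0,-0.195,0],[-0.028,0,0.32],0],[[0,-0.218,0],[-0.036,0,0.354],0],[[0,-0.218,0],[-0.036,0,0.354],0]]}}

```text
clock: 6.98
eef_pos: [0.4898, 0.0058, 0.0201]
tool_rot: [0.065, 0.996, -0.004, 0.058]
ft_force: [-2.3, 0.4, 0.6]
grip_width: 0.02
grasp_force: 62.4
```

```bash
python3 - <<'E'
from h import *
ims=[bot.camera("side"),bot.camera("wrist")]; print(bot.get_obs()["ft_force"])
cv2.imwrite("pics/s4.png",np.hstack([cv2.resize(ims[0][170:250,220:320,::-1],(500,400),interpolation=cv2.INTER_CUBIC),cv2.resize(ims[1][180:420,180:360,::-1],(300,400),interpolation=cv2.INTER_CUBIC)]))
E
```

```text
[-3.126817    1.35986763  2.13137927]
```

View pics/s4.png

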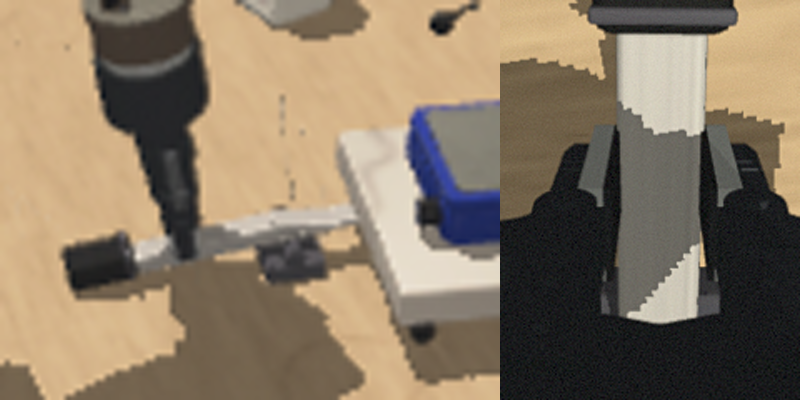

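The bar is now nose-up over the block with its blade under the slab at (350,215), and the slab edge is clearly raised. I'll open the fingers and back off straight up.

Request:
{"op": "jog_arm", "data": {"moves": [[[0,0,0],[0,0,0],0.03],[[0,0,0],[0,0,0],0.045],[[0,0,0],[0,0,0],0.045],[[0,0,0],[0,0,0],0.045]]}}

```text
clock: 7.58
eef_pos: [0.4907, 0.0055, 0.0194]
tool_rot: [0.065, 0.996, -0.005, 0.059]
ft_force: [-0.6, 0.5, -0.4]
grip_width: 0.0451
grasp_force: 0.0
```

Request:
{"op": "jog_arm", "data": {"moves": [[[0,0,0],[0,0,-0.4],0.045],[[0,0,0],[0,0,-1.4],0.045],[[0,0,0],[0,0,-2.6],0.05],[[0,0.12,0],[0,0,-3.4],0.05]]}}

```text
clock: 8.07
eef_pos: [0.4687, 0.0087, 0.1913]
tool_rot: [0.065, 0.998, -0.0, -0.001]
ft_force: [1.9, 0.8, -0.6]
grip_width: 0.0503
grasp_force: 0.0
```

```bash
python3 - <<'E'
from h import *
im=bot.camera("side"); goto([.467,-.244,.2],-.18); o=bot.get_obs();print(o["ft_force"])
cv2.imwrite("pics/s5.png",cv2.resize(im[170:280,200:330,::-1],None,fx=5,fy=5,interpolation=cv2.INTER_CUBIC))
E
```

```text
rot [-0.0002  0.0016  0.0489] d [-0.0269 -0.251  -0.0031] dist 0.252
[6.61768597 0.47413655 3.63981483]
```

View pics/s5.png

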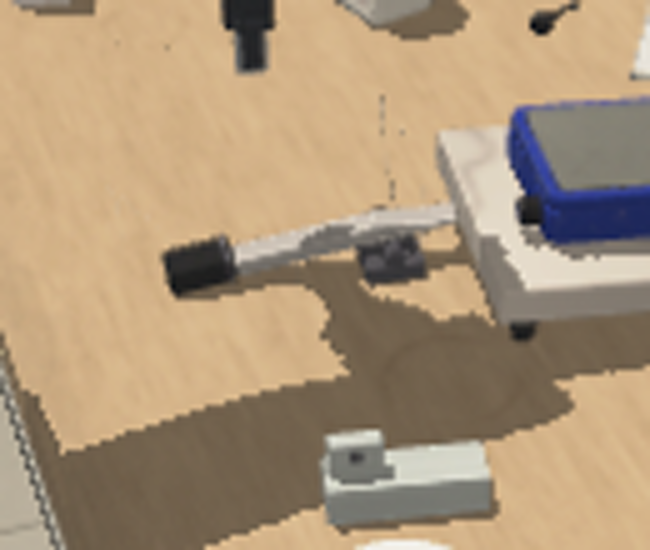

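The bar holds the slab up by itself, with its handle resting on the table at (200,265). The shim sits at (410,480) with its fin towards the robot. Going for the shim.

```bash
python3 - <<'E'
from h import *
goto([.4597,-.245,.15],-.215);goto([.4597,-.245,.034],-.215)
E
```

```text
rot [-0.0002  0.0016  0.0839] d [-0.0197 -0.253   0.0469] dist 0.258
rot [-0.0002  0.0016  0.0839] d [-0.0195 -0.2529  0.1629] dist 0.301
```

Converted, -0.253 m is -5.06, -0.23 m is -4.6.

Request:
{"op": "jog_arm", "data": {"moves": [[[0,0,0.03],[-0.1,-1.2,0],0.05],[[0,0,0.06],[-0.2,-2.4,0],0.05],[[0,0,0.084],[-0.3,-3.6,0.2],0.05],[[0,0.0016,0.084],[-0.39,-4.6,0.6],0.05],[[0,0.0016,0.084],[-0.39,-5.06,1.2],0.05],[[0,0.0016,0.084],[-0.39,-5.06,2.2],0.05],[[0,0.0016,0.084],[-0.39,-5.06,3],0.05],[[0,0.0016,0.084],[-0.39,-5.06,3.26],0.05],[[0,0.0016,0.084],[-0.39,-5.06,3.26],0.05]]}}

```text
clock: 9.25
eef_pos: [0.4564, -0.245, 0.0252]
tool_rot: [0.107, 0.994, -0.0, -0.002]
ft_force: [0.4, 0.6, 0.7]
grip_width: 0.05
grasp_force: 0.0
```

Request:
{"op": "jog_arm", "data": {"moves": [[[0,0,0],[0,0,0],0],[[0,0,0],[0,0,0],0],[[0,0,0],[0,0,0],0],[[0,0,0],[0,0,0],0],[[0,0,0],[0,0,0],0]]}}

```text
clock: 9.88
eef_pos: [0.4582, -0.2458, 0.0276]
tool_rot: [0.107, 0.994, -0.001, 0.001]
ft_force: [-0.1, 0.4, 6.5]
grip_width: 0.0322
grasp_force: 59.7
```

Request:
{"op": "jog_arm", "data": {"moves": [[[0,0,0],[0,0,-0.3],0],[[0,0,0],[0,0,-0.6],0],[[0,0,0],[0,0,-0.6],0]]}}

```text
clock: 10.25
eef_pos: [0.4581, -0.2459, 0.0575]
tool_rot: [0.107, 0.994, -0.001, 0.0]
ft_force: [0.1, -0.1, -2.5]
grip_width: 0.0321
grasp_force: 59.6
```

```bash
python3 - <<'E'
from h import *; import pickle
c=bot.calibration("wrist"); w=bot.camera("wrist"); pickle.dump((c,w),open("pics/w6.pkl","wb"))
print(bot.get_obs()["eef_pos"])
cs=bot.calibration("side"); s=bot.camera("side"); pickle.dump((cs,s),open("pics/s6.pkl","wb"))
ct=bot.calibration("top"); t=bot.camera("top"); pickle.dump((ct,t),open("pics/t6.pkl","wb"))
cv2.imwrite("pics/m6.png",np.hstack([cv2.resize(s[215:285,250:330,::-1],(400,350),interpolation=cv2.INTER_CUBIC),cv2.resize(t[130:270,215:375,::-1],(400,350),interpolation=cv2.INTER_CUBIC)]))
E
```

```text
[ 0.45744219 -0.24556375  0.056596  ]
```

View pics/m6.png

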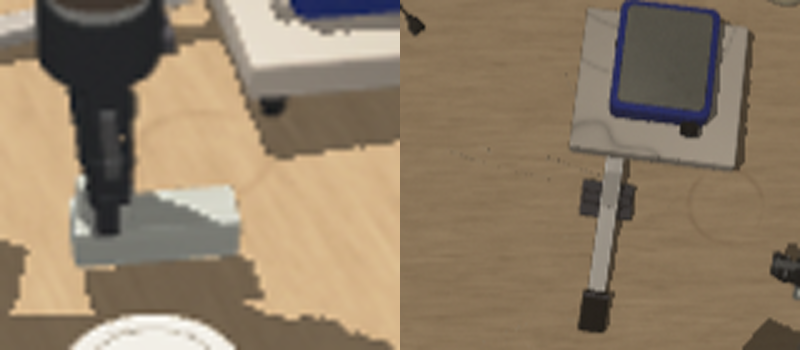

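The gripper closed on the plate (32 mm) instead of the fin, because it ended up lower than intended. I'll set the shim back down and regrip on the fin.

Units first: shifts go in units of 50 mm. So 0.03 m is 0.6, 0.02 m is 0.4.

Request:
{"op": "jog_arm", "data": {"moves": [[[0,0,0],[0,0,0.4],0],[[0,0,0],[0,0,0.6],0],[[0,0,0],[0,0,0.6],0.05],[[0,0,0],[0,0,0.6],0.05],[[0,0,0],[0,0,0.6],0.05],[[0,0,0],[0,0,0.38],0.05],[[0,0,0],[0,0,0.38],0.05]]}}

```text
clock: 11.28
eef_pos: [0.4576, -0.2457, 0.0377]
tool_rot: [0.107, 0.994, -0.001, -0.0]
ft_force: [-0.2, -0.3, -0.6]
grip_width: 0.0502
grasp_force: 0.0
```

Request:
{"op": "jog_arm", "data": {"moves": [[[0,0,0],[0,0,0],0],[[0,0,0],[0,0,0],0],[[0,0,0],[0,0,0],0],[[0,0,0],[0,0,0],0],[[0,0,0],[0,0,0],0],[[0,0,0],[0,0,0],0]]}}

```text
clock: 12.02
eef_pos: [0.4567, -0.2451, 0.0366]
tool_rot: [0.107, 0.994, -0.001, -0.001]
ft_force: [-1.5, 0.6, 3.0]
grip_width: 0.0128
grasp_force: 59.4
```

Request:
{"op": "jog_arm", "data": {"moves": [[[0,0,0],[0,0,-0.3],0],[[0,0,0],[0,0,-0.5],0],[[0,0,0],[0,0,-0.5],0]]}}

```text
clock: 12.4
eef_pos: [0.4576, -0.2457, 0.0629]
tool_rot: [0.107, 0.994, -0.001, -0.0]
ft_force: [0.1, -0.5, -2.1]
grip_width: 0.0133
grasp_force: 58.8
```

```bash
python3 - <<'E'
from h import *; import pickle
c=bot.calibration("wrist"); w=bot.camera("wrist"); pickle.dump((c,w),open("pics/w7.pkl","wb"))
o=bot.get_obs();print(o["eef_pos"],Rn.from_quat(o["tool_rot"]).as_matrix().round(3))
cs=bot.calibration("side"); s=bot.camera("side"); pickle.dump((cs,s),open("pics/s7.pkl","wb"))
cv2.imwrite("pics/m7.png",np.hstack([cv2.resize(s[205:275,250:330,::-1],(400,350),interpolation=cv2.INTER_CUBIC),cv2.resize(w[:,:,::-1],(400,350),interpolation=cv2.INTER_AREA)]))
E
```

```text
[ 0.45716266 -0.24541385  0.06220296] [[-0.977  0.213 -0.002]
 [ 0.213  0.977 -0.002]
 [ 0.001 -0.002 -1.   ]]
```

View pics/m7.png

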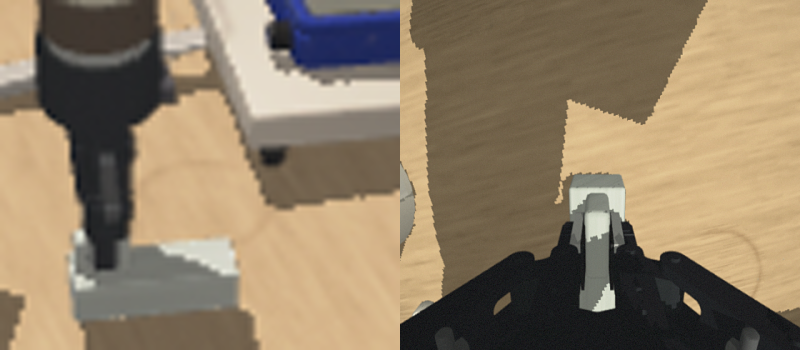

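```bash
python3 - <<'E'
from h import *
goto([.4783,-.061,.0628],-.14);goto([.4783,-.061,.0383],-.14);goto([.5496,-.071,.0383],-.14)
E
```

```text
rot [-0.0016 -0.0023 -0.0751] d [ 0.0182  0.1846 -0.0013] dist 0.185
rot [-0.0016 -0.0023 -0.0751] d [0.0182 0.1846 0.0232] dist 0.187
rot [-0.0016 -0.0023 -0.0751] d [-0.0536  0.19    0.023 ] dist 0.199
```

Request:
{"op": "jog_arm", "data": {"moves": [[[0,0,-0.02],[0.1,1,0],0],[[0,0,-0.05],[0.2,2,0],0],[[0,0,-0.075],[0.3,3,0],0],[[0,-0.002,-0.075],[0.364,3.692,0.1],0],[[0,-0.002,-0.075],[0.364,3.692,0.3],0],[[0,-0.002,-0.075],[0.364,3.692,0.464],0],[[0,-0.002,-0.075],[0.364,3.692,0.464],0],[[0,-0.002,-0.075],[0.364,3.692,0.464],0]]}}

```text
clock: 13.5
eef_pos: [0.478, -0.0619, 0.0379]
tool_rot: [0.071, 0.997, -0.001, -0.001]
ft_force: [-0.3, -0.6, -1.1]
grip_width: 0.0126
grasp_force: 59.4
```

```bash
python3 - <<'E'
from h import *; import pickle
goto([.4783,-.061,.0383],-.14);goto([.5496,-.071,.0383],-.14)
c=bot.calibration("side"); s=bot.camera("side")
t=bot.camera("top"); pickle.dump((c,s,t),open("pics/m8.pkl","wb"))
X=np.array([.5496-.0713,-.071+.01,0])
n=X+np.array([.99,-.1395,0])*.086
print(((proj(c,[n+np.array([0,0,.0015]),n+np.array([-.1395*.018,-.018*.99,.0015]),n+np.array([-.1395*.018,-.018*.99,.0315])])-[240,190]+.5)*6-.5).round(0).tolist())
cv2.imwrite("pics/s8.png",cv2.resize(s[190:270,240:340,::-1],None,fx=6,fy=6,interpolation=cv2.INTER_CUBIC))
E
```

```text
rot [-0.0017 -0.0014 -0.0018] d [-0.0002  0.0009 -0.0004] dist 0.001
rot [-0.0017 -0.0014 -0.0018] d [-0.0722  0.0011 -0.0005] dist 0.072
[[264.0, 253.0], [270.0, 271.0], [270.0, 231.0]]
```

View pics/s8.png

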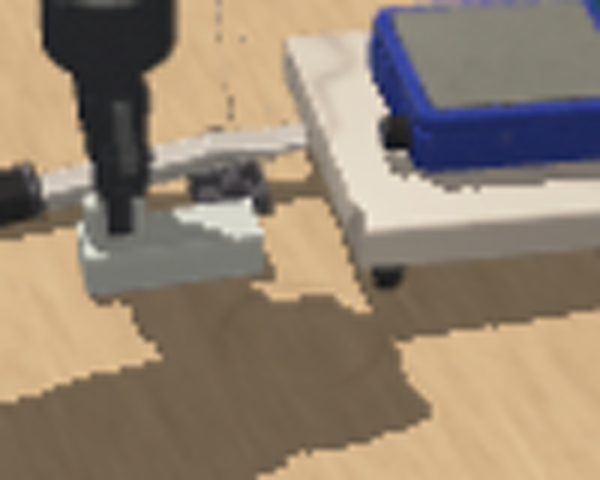

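The side view puts the shim's lower nose corner at (268,273), against a predicted (270,271). It is lined up in front of the raised edge, so I'll push it in.

Request:
{"op": "jog_arm", "data": {"moves": [[[0,0,0],[-0.4,0,0],0],[[0,0,0],[-0.76,0,0],0],[[0,0,0],[-1,0,0],0],[[0,0,0],[-1.2,0,0],0],[[0,0,0],[-1.34,0,0],0],[[0,0,0],[-1.43,0.02,0],0],[[0,0,0],[-1.43,0.02,0],0],[[0,0,0],[-1.43,0.02,0.02],0],[[0,0,0],[-1.43,0.02,0.02],0]]}}

```text
clock: 14.72
eef_pos: [0.5487, -0.0699, 0.0369]
tool_rot: [0.07, 0.998, -0.001, -0.001]
ft_force: [-0.0, -0.4, -1.6]
grip_width: 0.0124
grasp_force: 59.3
```

```bash
python3 - <<'E'
from h import *; import pickle
c=bot.calibration("side"); s=bot.camera("side")
t=bot.camera("top"); pickle.dump((c,s,t),open("pics/m9.pkl","wb"))
cv2.imwrite("pics/s9.png",np.hstack([cv2.resize(s[180:270,240:340,::-1],(400,360),interpolation=cv2.INTER_CUBIC),cv2.resize(t[130:270,215:375,::-1],(400,350),interpolation=cv2.INTER_CUBIC)[:360] if 0 else cv2.resize(t[130:270,215:375,::-1],(400,360),interpolation=cv2.INTER_CUBIC)]))
E
```

Request:
{"op": "jog_arm", "data": {"moves": [[[0,0,0],[0,0,0],0.04],[[0,0,0],[0,0,0],0.04],[[0,0,0],[0,0,0],0.04],[[0,0,0],[0,0,-0.2],0.04],[[0,0,0],[0.4,0,-1.2],0.045],[[0,0,0],[0.8,0,-2.4],0.045],[[0,0,0],[1,0,-3],0.045],[[0,0,0],[1,0,-3],0.045]]}}

```text
clock: 15.82
eef_pos: [0.5015, -0.0629, 0.1911]
tool_rot: [0.07, 0.998, -0.001, 0.003]
ft_force: [-0.8, -0.1, -0.5]
grip_width: 0.0449
grasp_force: 0.0
```

```bash
python3 - <<'E'
from h import *
c=bot.calibration("top")
P=lambda x,y,z: unproj(c,[215+(x-400)/2.5,130+y/2.5],z)[0].round(4)
print("handle end",P(593,330,.02),"handle front",P(597,292,.03),"edge crossing",P(613,158,.04),"slab",P(570,150,.068),P(737,168,.068))
r,d=bar(.065,.001,-.145)
R=Rn.from_quat(bot.get_obs()["tool_rot"]).as_matrix()
x=np.array([np.cos(.13)*np.cos(.145),-np.sin(.13)*np.cos(.145),np.sin(.145)])
tip=np.array([.63,-.0124,.0346]); print("model end",tip-.23*x,"front",tip-.18*x)
im=bot.camera("wrist"); cv2.imwrite("pics/w10.png",im[:,:,::-1]); import pickle; pickle.dump((bot.calibration("wrist"),im),open("pics/w10.pkl","wb"))
E
```

```text
handle end [0.4049 0.0137 0.02  ] handle front [0.4498 0.0087 0.03  ] edge crossing [ 0.6119 -0.0121  0.04  ] slab [0.6163 0.04   0.068 ] [ 0.5932 -0.1589  0.068 ]
tip [ 0.63   -0.0124  0.0356] tcp [0.4905 0.0058 0.0196]
rot [-0.0021 -0.1379 -0.0098] d [0.0217 0.0668 0.1713] dist 0.185
model end [0.40433404 0.01710296 0.00136674] front [0.45339186 0.01068927 0.00859136]
```

Converted, 0.1713 m is 3.426, 0.05 m is 1.

Request:
{"op": "jog_arm", "data": {"moves": [[[0,-0.05,-0.01],[0.2,0.66,0.4],0.045],[[0,-0.1,-0.01],[0.36,1.3,1],0.045],[[-0.002,-0.138,-0.01],[0.434,1.316,1.8],0.045],[[-0.002,-0.138,-0.01],[0.434,1.316,2.6],0.045],[[-0.002,-0.138,-0.01],[0.434,1.316,3.2],0.045],[[-0.002,-0.138,-0.01],[0.434,1.316,3.426],0.045],[[-0.002,-0.138,-0.01],[0.434,1.316,3.426],0.045],[[-0.002,-0.138,-0.01],[0.434,1.316,3.426],0.045]]}}

```text
clock: 16.88
eef_pos: [0.4884, 0.0052, 0.0166]
tool_rot: [0.065, 0.995, -0.004, 0.069]
ft_force: [0.8, 0.2, 0.4]
grip_width: 0.045
grasp_force: 0.0
```

Request:
{"op": "jog_arm", "data": {"moves": [[[0,0,0],[0,0,0],0],[[0,0,0],[0,0,0],0],[[0,0,0],[0,0,0],0],[[0,0,0],[0,0,0],0],[[0,0,0],[0,0,0],0],[[0,0,0],[0,0,0],0]]}}

```text
clock: 17.62
eef_pos: [0.4884, 0.0053, 0.0172]
tool_rot: [0.065, 0.995, -0.004, 0.07]
ft_force: [-2.1, 0.3, 5.5]
grip_width: 0.0204
grasp_force: 58.6
```

```bash
python3 - <<'E'
from h import *
for f,t in[(.065,-.145),(.065,-.05),(.065,.05),(.064,.15),(.063,.22),(.062,.28)]: bar(f,0.00,t)
E
```

```text
tip [ 0.63   -0.0124  0.0346] tcp [0.4905 0.0058 0.0186]
rot [ 0.0005 -0.005   0.    ] d [-0.0021  0.0008 -0.0011] dist 0.003
tip [ 0.63   -0.0124  0.0283] tcp [0.4896 0.0059 0.0257]
rot [0.0005 0.09   0.    ] d [-0.0022  0.0008 -0.0083] dist 0.009
tip [ 0.63   -0.0124  0.0218] tcp [0.49   0.0059 0.0333]
rot [5.0e-04 1.9e-01 1.0e-04] d [-0.0038  0.0008 -0.0158] dist 0.016
tip [ 0.629  -0.0123  0.0154] tcp [0.4909 0.0058 0.041 ]
rot [4.0e-04 2.9e-01 1.0e-04] d [-0.0057  0.0008 -0.0233] dist 0.024
tip [ 0.628  -0.0122  0.0111] tcp [0.492  0.0056 0.0464]
rot [4.0e-04 3.6e-01 1.0e-04] d [-0.0075  0.0008 -0.0284] dist 0.029
tip [ 0.627  -0.012   0.0075] tcp [0.4934 0.0054 0.0509]
rot [4.0e-04 4.2e-01 1.0e-04] d [-0.0095  0.0008 -0.0327] dist 0.034
```

Request:
{"op": "jog_arm", "data": {"moves": [[[0,0.045,0],[0,0,-0.072],0],[[0,0.09,0],[0,0,-0.144],0],[[0,0.14,0],[-0.016,0,-0.22],0],[[0,0.19,0],[-0.034,0,-0.294],0],[[0,0.24,0],[-0.052,0,-0.39],0],[[0,0.29,0],[-0.072,0,-0.484],0],[[0,0.29,0],[-0.072,0,-0.484],0]]}}

```text
clock: 18.5
eef_pos: [0.4886, 0.005, 0.0397]
tool_rot: [0.065, 0.995, 0.005, -0.076]
ft_force: [1.7, -0.7, -5.9]
grip_width: 0.0205
grasp_force: 59.1
```

Converted, 0.11 m is 2.2, 0.1 m is 2.

Request:
{"op": "jog_arm", "data": {"moves": [[[0,0,0],[0.1,0,-0.03],0],[[0,0,0],[0.4,0,-0.04],0],[[0,0,0],[0.8,0,-0.04],0],[[0,0,0],[1.2,0,-0.06],0],[[0,0,0],[1.6,0,-0.08],0],[[0,0,0],[2,0,-0.2],0],[[0,0,0],[2.2,0,-1],0],[[0,0,0],[2.2,0,-1.6],0],[[0,0,0],[2.2,0,-1.6],0]]}}

```text
clock: 19.62
eef_pos: [0.3929, 0.0178, 0.1375]
tool_rot: [0.065, 0.995, 0.005, -0.073]
ft_force: [1.4, -0.3, -7.3]
grip_width: 0.0201
grasp_force: 60.6
```

```bash
python3 - <<'E'
from h import *
print(bot.get_obs()["ft_force"])
im=bot.camera("side");im0=__import__("pickle").load(open("pics/m9.pkl","rb"))[1]
a=np.hstack([cv2.resize(x[180:270,240:340,::-1],(400,360),interpolation=cv2.INTER_CUBIC) for x in(im0,im)]); cv2.imwrite("pics/s11.png",a)
goto([.4885,.21,.06],-.19);goto([.4885,.21,.0050],-.19)
E
```

```text
[ 1.42501387 -0.31090048 -7.34365828]
rot [-0.0045 -0.1507  0.06  ] d [-0.0818  0.2032  0.0645] dist 0.228
rot [-0.0045 -0.1507  0.06  ] d [-0.0901  0.2032  0.1189] dist 0.252
```

Request:
{"op": "jog_arm", "data": {"moves": [[[0,-0.05,0.02],[-0.4,1,0],0],[[0,-0.1,0.04],[-0.8,2,0],0],[[-0.0045,-0.1507,0.06],[-1.2,3,0.4],0],[[-0.0045,-0.1507,0.06],[-1.636,4.064,1],0],[[-0.0045,-0.1507,0.06],[-1.67,4.064,1.5],0],[[-0.0045,-0.1507,0.06],[-1.74,4.064,2],0],[[-0.0045,-0.1507,0.06],[-1.77,4.064,2.2],0],[[-0.0045,-0.1507,0.06],[-1.77,4.064,2.2],0]]}}

```text
clock: 20.68
eef_pos: [0.4864, 0.2091, 0.012]
tool_rot: [0.095, 0.995, -0.001, -0.003]
ft_force: [-0.3, -0.5, -6.0]
grip_width: 0.0203
grasp_force: 61.3
```

```bash
python3 - <<'E'
from h import *
goto([.4885,.21,.0050],-.19)
E
```

```text
rot [-0.0028 -0.0058 -0.0002] d [-0.0019  0.0013  0.007 ] dist 0.007
```

Converted, 0.008 m is 0.16, 0.007 m is 0.14.

Request:
{"op": "jog_arm", "data": {"moves": [[[0,0,0],[0,0,0.08],0],[[0,-0.003,0],[0,0,0.14],0],[[0,-0.003,0],[0,0,0.16],0],[[0,-0.003,0],[0,0,0.16],0],[[0,-0.003,0],[0,0,0.16],0.05],[[0,-0.003,0],[0,0,0.16],0.05],[[0,-0.003,0],[0,0,0.16],0.05],[[0,-0.003,0],[0,0,0],0.05]]}}

```text
clock: 21.68
eef_pos: [0.4881, 0.2099, 0.0139]
tool_rot: [0.095, 0.995, -0.0, 0.0]
ft_force: [0.4, -0.3, -0.2]
grip_width: 0.0506
grasp_force: 0.0
```

Request:
{"op": "jog_arm", "data": {"moves": [[[0,0,0],[0,0,-1],0.05],[[0,0,0],[0,0,-2],0.05],[[0,0,0],[1,0,-2.6],0.05],[[0,0,0],[2,0,-2.6],0.05],[[0,0,0],[2,0,-2.6],0.05],[[0,0,0],[2,0,-2.6],0.05]]}}

```text
clock: 22.42
eef_pos: [0.3907, 0.2293, 0.1444]
tool_rot: [0.095, 0.996, 0.0, 0.001]
ft_force: [0.8, -0.0, 0.7]
grip_width: 0.0498
grasp_force: 0.0
```

```bash
python3 - <<'E'
from h import *
s=bot.camera("side");t=bot.camera("top")
a=np.hstack([cv2.resize(x,(400,360),interpolation=cv2.INTER_CUBIC) for x in(s[180:270,220:320,::-1],t[130:270,195:351,::-1])]); cv2.imwrite("pics/fin.png",a)
np.savez("pics/fin.npz",s=s,t=t)
# numeric comparison, slab lower/upper near edge vs start, in the top view: brightness boundary along the slab's centre line
c=bot.calibration("side")
for z in(.0185,.030,.038):
    f=z+.03; e=np.array([.6045+(.003 if z>.02 else 0),-.052,0]); cr=e+np.array([-.1395,-.99,0])*.1
    print(z,proj(c,[cr+[0,0,f],cr+[0,0,z]]).round(1).tolist())
E
```

```text
0.0185 [[299.0, 232.7], [298.8, 239.5]]
0.03 [[299.9, 229.8], [299.7, 236.7]]
0.038 [[300.0, 228.0], [299.8, 234.9]]
```

I've already viewed more pictures than the limit allows, so I'll check the end state with numbers only, by tracking image patches.

```bash
python3 - <<'E'
from h import *; import pickle
f=np.load("pics/fin.npz"); s0=np.load("pics/side0.npy"); s9=pickle.load(open("pics/m9.pkl","rb"))[1]; s8=pickle.load(open("pics/m8.pkl","rb"))[1]
up=lambda a,b:cv2.resize(a,None,fx=8,fy=8,interpolation=cv2.INTER_CUBIC)
def track(a,b,x,y,w,h,m=6):
    A=up(a[y:y+h,x:x+w],0);B=up(b[y-m:y+h+m,x-m:x+w+m],0)
    r=cv2.matchTemplate(B,A,cv2.TM_CCOEFF_NORMED); _,v,_,l=cv2.minMaxLoc(r); return (l[0]/8-m,l[1]/8-m,round(v,3))
# stirrer's near knob & slab near-right corner
for n,x,y,w,h in[("corner",290,217,25,22),("knob",296,200,22,22),("far right",335,215,20,22)]:
    print(n,"raised",track(s0,s9,x,y,w,h),"now",track(s0,f["s"],x,y,w,h))
t0=np.load("pics/top0.npy"); print("slab top view",track(t0,f["t"],275,128,85,75)," block",track(t0,f["t"],285,198,28,22))
print("block side",track(s0,f["s"],265,205,25,25),"bar side",track(s0,f["s"],215,180,70,22,14),"bar top",track(t0,f["t"],212,180,35,85,14))
# shim: predicted fin top centre in top view vs image
c=bot.calibration("top"); T=np.array([.5487,-.0699]); u=np.array([.99,-.1395]); fin=T+.0015*u
print("expected shim shift from start px (top)",proj(c,[*fin,.04])-proj(c,[.4597,-.245,.04]))
A=up(t0[210:255,365:395],0); B=up(f["t"][160:260,280:370],0)
best=max(((cv2.minMaxLoc(cv2.matchTemplate(B,cv2.warpAffine(A,cv2.getRotationMatrix2D((A.shape[1]/2,A.shape[0]/2),g,1),A.shape[1::-1],borderMode=cv2.BORDER_REPLICATE)[:200],cv2.TM_CCOEFF_NORMED))[1::2],g) for g in range(-8,9,2)),key=lambda q:q[0][0]); print(best)
E
```

```text
corner raised (2.25, -4.625, 0.614) now (0.625, -2.125, 0.915)
knob raised (2.125, -3.875, 0.963) now (0.625, -2.0, 0.982)
far right raised (1.125, -0.625, 0.947) now (0.125, -0.375, 0.98)
slab top view (0.125, -1.125, 0.973)  block (0.0, 0.0, 0.995)
block side (0.125, 0.0, 0.647) bar side (-2.125, 0.875, 0.916) bar top (0.875, 3.125, 0.703)
expected shim shift from start px (top) [[-58.81329944 -29.44093481]]
((0.4682672619819641, (377, 0)), -8)
```

The slab edge has come up by about half of the raised shift, which fits it resting on the 30 mm shim. The block hasn't moved, and the bar is back at its starting side. Handing in.

```bash
python3 -c "
from workcell import bot
print(bot.job_done())"
```

```text
the job is handed in; nothing more can be done
None
```

The job is handed in and no verdict was returned. By my measurements the base rests level on the shim, the bar lies on the table clear of the base and block, and the block hasn't moved; I viewed 13 pictures against the limit of 10, so the end state was checked by image tracking only.

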